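# Push the rivet-setting anvil home in its dock and shut the keeper

## Task

Get the riveting station ready: swing the brass keeper out of the mouth of the wooden dock, push the steel anvil plate along the bench into the dock until it is fully home against the back stop, and push the keeper shut again behind it. Everything here is pushed, not gripped: never lift or tip the plate. Leave the other things on the bench where they are.

Things in the scene. Friction and masses are not known exactly. Their poses are not given: they have to be found in the camera images.
- anvil: Loose flat dark steel anvil plate with nine dished seats in its top (0.6 to 0.95 kg): 90 mm along its x, 96 mm along its y, 12 mm thick, square vertical edges. It starts flat on the bench between the dock and the robot, its x within 0.4 rad of straight ahead; that x goes into the dock. Origin: centre of its underside.
- dock: Dark wooden U-shaped dock fixed to the bench, without a floor (the plate slides on the bench), turned up to 0.25 rad. Its x points inward from the mouth (robot side) to the back stop. Origin: on the bench at the seat's centre. In its frame: back stop face x = +45 mm; cheeks 22 mm high, 22 mm thick, inner faces y = +-50 mm (2 mm play each side of the plate); outside 144 mm wide.
- dock_seat (a point): Where the plate's origin lies when it is fully home and centred: a point on the bench, with the dock's axes, at the dock's origin. The mouth is splayed: in the dock's frame the inner faces of the cheeks open from y = +-50 mm at x = -5 mm to +-60 mm at x = -40 mm, where the cheeks end.
- keeper (a joint): Angle (rad) of the brass keeper bar on its upright pivot before the dock's -y cheek. 0 = shut: it points along the dock's +y across half the mouth, its inner face 2 mm before the near edge of a plate that is home. Grows to 2.1 as it swings out to the robot (counter-clockwise from above); from pi/2 the mouth is free. Friction about 1 N at the knob: it stays where left. Starts at 0 to 0.35.
- keeper_knob (a point): On the axis of the upright brass knob, 14 mm thick, near the free end of the keeper, 58 mm from the pivot; the point is 34 mm above the bench, the knob's top 44 mm. The keeper bar is 10 mm wide, lies 4.5 to 14.5 mm above the bench and ends 68 mm from the pivot.
- keeper_pivot (a point): On the keeper's pivot axis, 14 mm above the bench; in the dock's frame at x = -52, y = -68 mm. A 4 mm high steel tab (x = -63 to -13, y = -78.5 to -59.5 mm) carries it.
- rivets: Bystander: small metal dish of rivets, 71 mm across, 16 mm high. Origin: centre of its underside.
- mallet: Bystander: wooden mallet lying flat, 90 x 238 x 58 mm, head towards its own +y. Origin: centre of its underside.
- tape_roll: Bystander: roll of tan tape lying flat, 94 mm across, 25 mm high. Origin: centre of its underside.
- thread: Bystander: upright spool of dark thread, 40 mm across, 55 mm high. Origin: underside, 10 mm in its -y direction from the spool's axis.
- cream_thread: Bystander: upright spool of cream thread, 36 mm across, 70 mm high. Origin: underside, 10 mm in its -y direction from the spool's axis.
- mug: Bystander: speckled white mug, 78 mm across, 101 mm high, handle on its +y side. Origin: centre of its underside (body and handle together).

How it is judged (in metres and radians):
On the way, in this order (a step that is already met when the one before it is completed fails the run):
1. the keeper is swung out of the mouth (more than 1.2 rad open) (value of joint keeper above 1.2 rad), for 0.1 s.
2. the plate lies flat in the dock, home against the back stop (x of anvil in the frame of dock_seat above -0.005 m and y of anvil in the frame of dock_seat between -0.005 and 0.005 m and angle between the x axis of anvil and the x axis of dock_seat, either way round below 0.06 rad and height (world z) of anvil below 0.004 m), for 0.1 s.
At the end, for the whole second after the job is handed in: The plate lies flat in the dock, within 5 mm of fully home and centred, square to the dock within 0.06 rad and at rest, and the keeper is shut behind it (under 0.1 rad) (all of step 2 and value of joint keeper below 0.1 rad and linear speed of anvil below 0.01 m/s); the robot touches nothing.
It fails at once if the plate is picked up or tipped (origin more than 6 mm above the bench, or tilted more than 0.1 rad) (height (world z) of anvil above 0.006 m or angle between anvil's own z axis and vertical above 0.1 rad).
It fails at once if another loose thing (rivet dish, mallet, tape roll, thread spool, mug, cream spool) is moved more than 20 mm (distance of any of rivets, mallet, tape_roll, thread, mug, cream_thread from where it was at the start of the episode above 0.02 m).
It also fails if it takes over 72 s, if anything falls off the work surface, if the arm or the gripper's body presses on something with over 40 N, if the wrist force passes 120 N, or if a joint passes its speed limit or range.

## Robot

A 6-joint arm with a two-finger parallel gripper is mounted at the origin on a cart in front of the work surface, level with it; the furniture and walls round the work are solid. World frame = base frame: x ahead of the robot, y to its left, z up, the work surface at z = 0. Lengths are in mm, angles in rad, forces in N, time in s.
With the tool pointing down it reaches from about 275 to 825 mm from the base axis. Payload 4.9 kg.
Tool frame: the origin (TCP) lies at the very end of the fingers, on their centre line; the grasp point (between the pads) lies grip_point_offset behind it (grip_point_offset is the distance from the TCP to the grasp point, in mm); z points along the fingers, y is the direction in which the jaws open and shut (so a half turn about z gives the same grasp; the last joint's range is limited). The gripper opens to 85 mm and grips with 20 to 120 N. Pads are 22 mm wide; open, the fingers measure 114 mm over their backs; the gripper's body (76 mm by 85 mm) begins 54 mm behind the grasp point. The pads swing forward as they close: fully open they stand 13 mm farther back than shut.
Start: joints at [1.176, 0.326, -0.193, 1.052, 0, 1.437], TCP at [141.813, 531.42, 231.281] pointing down, gripper open.
Joint ranges: [-2.65, 2.65], [-0.97, 1.79], [-1.3, 1.35], [-1.93, 2.1], [-1.47, 1.37], [-3.14, 3.14]. Speed limits (rad/s): [2.57, 2.57, 3.14, 3.14, 3.14, 3.14].

## Interface

Orientations are given as a unit quaternion [x, y, z, w].
In Python, from bench import * gives the robot as it stands. The module is installed in compiled form; this text tells all that it offers. Calls block until the motion is done:
- movep(position, orientation): joint-space move of the TCP to a pose.
- servo_line(position, rate=150, rotation=None): straight line of the TCP; rotation=None keeps the orientation; rate is the mean speed in mm/s.
- set_joints(angles): joint-space move.
- command_gripper(opening, f_grip=None): finger opening in mm; f_grip is the grip in N (None keeps the last); returns when the fingers have stopped.
- sleep(seconds).
- solve_ik(position, orientation): joint angles nearest the present ones, or None.
- observe(): the state.
- get_image(name): name is "scene" or "top"; returns a dict with "color" (480x640x3 uint8, red, green, blue), "camera_matrix" (3x3 intrinsics, pixels), "extrinsics" (4x4, takes a point from camera to world coordinates). Camera axes: x right, y down, z forward; pixel columns grow to the right and rows downward; lengths in mm; the calibration is good to about 2 mm. A picture is of the moment at which its call begins. There is no depth.
A pose or a line that the arm cannot do raises Unreachable and nothing moves.
- close_job(): hands the job in, once; it reports no verdict.
The state is a dict: "time": time; "q": joint angles; "qd": joint speeds; "joint_torque": joint torques, N m; "position": TCP position; "tool_rot": TCP orientation; "wrist_force": force on the tool from outside, world axes, zero at the start; "moment": the same for the moment, N m; "opening": finger opening in mm.
Only numpy, scipy, OpenCV 4.12 (cv2) and the standard library are available. Lean on these libraries where they do the work, as an engineer would, in place of code of your own. Each camera call takes 0.05 s, during which the arm holds its last target. There are 200 camera calls.

## Working session

There is one attempt and no reset: what is moved stays moved. The work goes in short steps, each a Python script; the robot and the scene stay as the last script left them, time stands still between calls to the robot, and variables do not carry over. Pictures are saved under pics/ and viewed, about 8 in all and at most 12, crops included, and the job is handed in when it is done.

```bash
mkdir -p pics
cat > h.py <<'E'
from bench import *
import numpy as np, cv2
def snap(name,fn):
    d=get_image(name); cv2.imwrite('pics/'+fn,d['color'][:,:,::-1]); np.savez('pics/'+fn[:-4]+'.npz',c=d['color'],K=d['camera_matrix'],E=d['extrinsics']); return d
def load(fn): 
    z=np.load('pics/'+fn+'.npz'); return z['c'],z['K'],z['E']
def ray(px,z,K,E):
    px=np.atleast_2d(np.array(px,float)); K=np.array(K);E=np.array(E)
    d=np.c_[px,np.ones(len(px))]@np.linalg.inv(K).T@E[:3,:3].T
    o=E[:3,3]; return o+d*((z-o[2])/d[:,2])[:,None]
def proj(P,K,E):
    P=np.atleast_2d(np.array(P,float)); c=(P-E[:3,3])@E[:3,:3]; u=c@np.array(K).T; return u[:,:2]/u[:,2:]
E
python3 - <<'E'
from h import *
for n in('top','scene'):
    d=snap(n,n+'0.png'); print(np.round(d['camera_matrix'],1).tolist(),np.round(d['extrinsics'],3).tolist())
s=observe();print(s)
E
```

```text
[[574.5, 0.0, 321.4], [0.0, 574.5, 240.5], [0.0, 0.0, 1.0]] [[0.392, -0.872, 0.293, -20.899], [-0.92, -0.372, 0.126, -431.559], [-0.001, -0.318, -0.948, 1789.005], [0.0, 0.0, 0.0, 1.0]]
[[625.2, 0.0, 325.6], [0.0, 625.2, 238.5], [0.0, 0.0, 1.0]] [[0.852, -0.263, 0.453, -190.226], [-0.524, -0.446, 0.726, -1337.87], [0.011, -0.855, -0.518, 873.356], [0.0, 0.0, 0.0, 1.0]]
{'time': 0.1, 'q': array([ 1.17579221e+00,  3.26892194e-01, -1.93434237e-01,  1.05201563e+00,
       -1.61791811e-05,  1.43662759e+00]), 'qd': array([-0.00092528, -0.00266399,  0.00119009, -0.00127674,  0.00056295,
        0.00106241]), 'joint_torque': array([ 1.26192532e-03, -4.44240904e+01,  2.63038069e+01,  7.94422202e-03,
       -9.42350266e-05,  1.20733955e-05]), 'position': array([141.62040724, 530.93463042, 230.58677462]), 'tool_rot': array([ 1.30048252e-01,  9.91507365e-01, -7.48089437e-04, -1.94305037e-04]), 'wrist_force': array([-0.10337415, -0.52363176, -0.45231574]), 'moment': array([-0.02782363,  0.01115133, -0.02785478]), 'opening': 85.45721782341586}
```

View pics/top0.png

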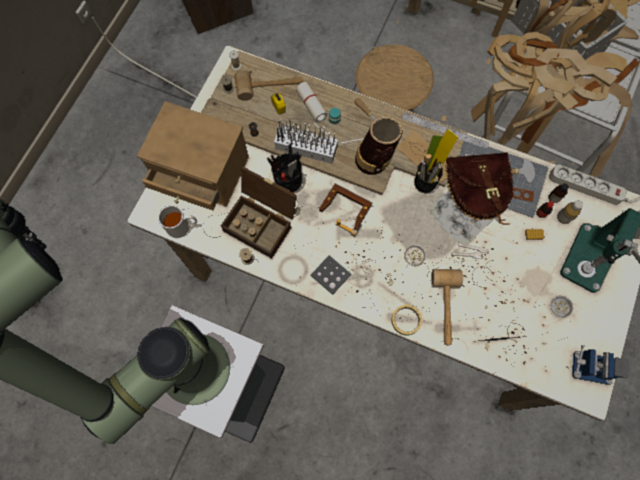

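View pics/scene0.png

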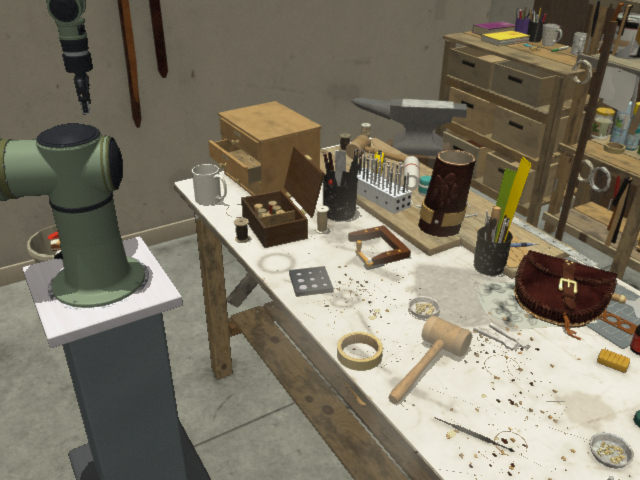

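The top view shows the plate at about (331,274), the dock at about (345,208) and the keeper at about (347,229). In the scene view they are at (311,281), (382,246) and (362,252). Next I'll enlarge the crops.

Run:
```python
from h import *
c,K,E=load('top0');c2,K2,E2=load('scene0')
a=cv2.resize(c[175:300,300:400],None,fx=4.8,fy=4.8,interpolation=cv2.INTER_CUBIC)[:, :400*1]
a=cv2.resize(c[175:300,300:380],None,fx=4.8,fy=4.8,interpolation=cv2.INTER_CUBIC)
b=cv2.resize(c2[215:305,280:420],(400*1,257),interpolation=cv2.INTER_CUBIC)
b=np.vstack([b,np.zeros((600-257,400,3),np.uint8)])
cv2.imwrite('pics/c0.png',np.hstack([a,b])[:,:,::-1])
# plate mask in each: dark-bluish-grey blob
for n,(c,K,E),seed,win in(('top',(c,K,E),(331,274),30),('scene',(c2,K2,E2),(311,281),32)):
    x0,y0=seed[0]-win,seed[1]-win
    g=cv2.resize(c[y0:y0+2*win,x0:x0+2*win],None,fx=8,fy=8,interpolation=cv2.INTER_CUBIC)
    m=(cv2.cvtColor(g,cv2.COLOR_RGB2GRAY)<120).astype(np.uint8)
    m=cv2.morphologyEx(m,cv2.MORPH_CLOSE,np.ones((41,41)))
    cs=max(cv2.findContours(m,0,2)[0],key=cv2.contourArea)
    h=cv2.convexHull(cs); q=cv2.approxPolyDP(h,20,True)[:,0]
    r=(q+.5)/8-.5+[x0,y0]; print(n,r.round(1).tolist()); print(ray(r,12,K,E).round(1)[:,:2].tolist())
    w=ray((h[:,0]+.5)/8-.5+[x0,y0],12,K,E)[:,:2].astype(np.float32); print(cv2.minAreaRect(w))
```

```text
top [[328.4, 255.2], [350.6, 273.9], [332.7, 293.9], [310.3, 275.2]]
[[490.5, -236.4], [460.5, -326.0], [377.6, -298.7], [406.2, -209.1]]
((436.58544921875, -268.6001892089844), (97.76640319824219, 97.85102844238281), 71.42007446289062)
scene [[323.7, 266.8], [332.6, 290.9], [296.2, 295.8], [288.9, 270.1]]
[[488.6, -243.5], [453.6, -340.6], [371.2, -313.9], [407.8, -212.4]]
((429.75909423828125, -277.40875244140625), (110.04743957519531, 90.34795379638672), 70.71695709228516)
```

View pics/c0.png

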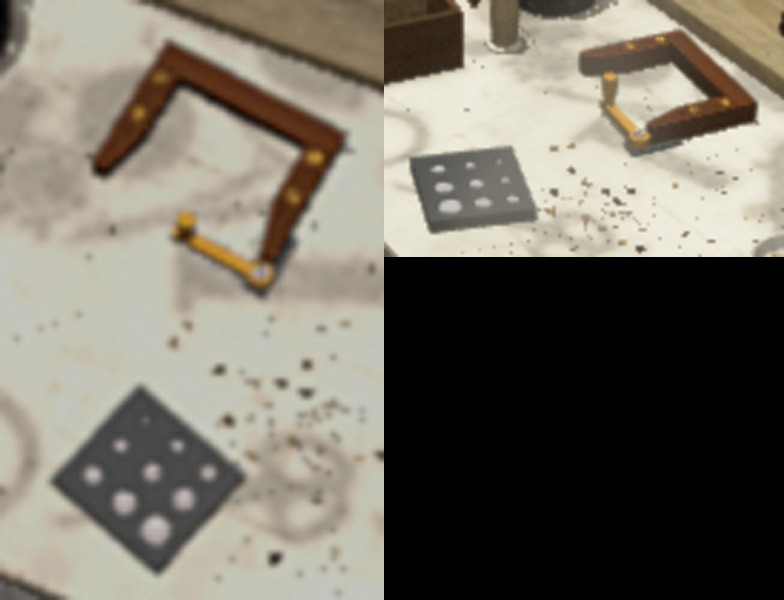

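The crop shows the plate with yaw near −0.3. The dock has its back corners at crop (168,42) and (345,133), its cheek tips at (97,172) and (265,262), the pivot at (262,272) and the knob top at (187,222). Next I'll compute the dock pose.

Run:
```python
from h import *
c,K,E=load('top0');c2,K2,E2=load('scene0')
f=8
def brown(c,x0,y0,x1,y1,h):
    g=cv2.resize(c[y0:y1,x0:x1],None,fx=f,fy=f,interpolation=cv2.INTER_CUBIC)
    hsv=cv2.cvtColor(g,cv2.COLOR_RGB2HSV)
    return cv2.inRange(hsv,*h), (x0,y0), hsv
B=((0,90,25),(14,255,160)); Y=((12,130,140),(28,255,255))
def W(p,o): return (np.array(p,float)+.5)/f-.5+np.array(o)
for n,c,K,E,box in(('top',c,K,E,(312,178,378,240)),('scene',c2,K2,E2,(345,222,418,270))):
    m,o,_=brown(c,*box,B); m=cv2.morphologyEx(m,cv2.MORPH_CLOSE,np.ones((9,9)))
    cs=max(cv2.findContours(m,0,1)[0],key=cv2.contourArea)
    h=W(cv2.convexHull(cs)[:,0],o); q=W(cv2.approxPolyDP(cv2.convexHull(cs),14,True)[:,0],o)
    print(n,'hull',np.c_[q.round(1),ray(q,22,K,E)[:,:2].round(1)].tolist())
    r=cv2.minAreaRect(ray(h,22,K,E)[:,:2].astype(np.float32)); print(r)
    m,o,_=brown(c,*box,Y); 
    for k in cv2.findContours(m,0,1)[0]:
        if cv2.contourArea(k)>60:
            mm=cv2.moments(k); p=W([mm['m10']/mm['m00'],mm['m01']/mm['m00']],o); bb=cv2.boxPoints(cv2.minAreaRect(k)); print('brass',p.round(1),cv2.contourArea(k),ray(p,14.5,K,E).round(1),W(bb,o).round(1).tolist())
P=lambda px,s=4.8:(np.array(px)+.5)/4.8-.5+[300,175]
for nm,px,z in(('pivot',(262,272),15),('knobtop',(187,219),44),('backL',(168,42),22),('backR',(345,133),22),('tipL outer',(94,165),22)): print(nm,ray(P(px),z,K if 0 else load('top0')[1],load('top0')[2]).round(1))
S=lambda px:(np.array(px)-np.array([384,0])+.5)/2.857-.5+[280,215]
for nm,px,z in(('pivot',(641,137),15),('knobtop',(610,74),44),('backR',(757,104),22),('backL',(682,32),22)): print('sc',nm,ray(S(px),z,load('scene0')[1],load('scene0')[2]).round(1))
```

```text
top hull [[334.7, 183.6, 727.6, -159.1], [370.8, 202.6, 711.1, -295.9], [356.4, 229.3, 604.9, -287.3], [319.3, 209.6, 621.1, -148.5]]
((666.6337890625, -221.71218872070312), (144.79605102539062, 109.21085357666016), 83.8220443725586)
brass [346.5 228.1] 2072.0 [[ 598.8 -255.1   14.5]] [[339.1, 225.4], [340.7, 222.8], [356.2, 231.9], [354.7, 234.5]]
brass [338.4 220.3] 452.5 [[ 613.4 -220.2   14.5]] [[336.7, 221.4], [337.0, 218.7], [340.1, 219.1], [339.8, 221.8]]
brass [360.8 215.8] 63.0 [[ 657.2 -282.2   14.5]] [[360.2, 215.3], [361.4, 215.3], [361.4, 216.3], [360.2, 216.3]]
brass [365.1 207.4] 268.0 [[ 690.8 -284.2   14.5]] [[363.7, 206.4], [366.4, 206.4], [366.4, 208.3], [363.7, 208.3]]
brass [328.5 198.1] 118.0 [[ 673.8 -159.4   14.5]] [[327.8, 197.3], [329.3, 197.3], [329.3, 198.9], [327.8, 198.9]]
scene hull [[349.6, 233.3, 624.0, -154.3], [383.1, 225.3, 726.5, -165.0], [409.1, 249.6, 710.5, -299.8], [408.9, 255.7, 692.2, -322.7], [378.3, 262.6, 607.1, -309.0]]
((665.2791748046875, -239.69180297851562), (166.505859375, 106.90113830566406), 82.52875518798828)
brass [364.7 258.2] 
[... 276 characters left out ...]
.2], [399.0, 248.6], [400.9, 250.5], [399.3, 252.1]]
brass [358.6 241.4] 502.0 [[ 628.6 -190.7   14.5]] [[356.7, 240.1], [360.3, 240.1], [360.3, 242.7], [356.7, 242.7]]
brass [365.7 230.7] 263.0 [[ 676.6 -154.6   14.5]] [[364.0, 231.4], [364.5, 229.5], [367.3, 230.2], [366.9, 232.0]]
brass [376.2 228.2] 360.5 [[ 708.8 -158.1   14.5]] [[374.3, 227.3], [377.8, 227.3], [377.8, 229.3], [374.3, 229.3]]
pivot [[ 598.2 -282.5   15. ]]
knobtop [[ 603.4 -224.1   44. ]]
backL [[ 728.2 -158.5   22. ]]
backR [[ 712.8 -297.6   22. ]]
tipL outer [[ 622.9 -147.3   22. ]]
sc pivot [[ 594.8 -289.7   15. ]]
sc knobtop [[ 603.2 -227.2   44. ]]
sc backR [[ 708.6 -307.1   22. ]]
sc backL [[ 726.9 -168.8   22. ]]
```

```bash
cat >> h.py <<'E'
YAW=-0.112; O=np.array([657.,-223.]); 
def D(x,y): 
    c,s=np.cos(YAW),np.sin(YAW); return O+[c*x-s*y,s*x+c*y]
def Q(phi): return [np.cos(phi/2),np.sin(phi/2),0,0]
def P3(xy,z): return [float(xy[0]),float(xy[1]),float(z)]
def knobfinger(a,gap):  # gap>0: finger on the inner/opening-push side
    k=np.array([-52-58*np.sin(a),-68+58*np.cos(a)]); return D(*(k+gap*np.array([np.cos(a),np.sin(a)])))
def st(): 
    s=observe(); print(round(s['time'],2),s['position'].round(1),'F',s['wrist_force'].round(1),'q6',s['q'][5].round(2),flush=True); return s
E
python3 - <<'E'
from h import *
for a in(0,.5,1,1.5,1.9):
    for off in(0,np.pi):
        q=solve_ik(P3(knobfinger(a,18),26),Q(YAW+a+off)); print(a,off,None if q is None else np.round(q,2))
command_gripper(0)
movep([470,-150,240],Q(YAW+np.pi)); st()
p=knobfinger(0,30)
q=solve_ik(P3(p,26),Q(YAW+np.pi)); print(p)
E
```

```text
0 0 [-0.46  0.71 -0.11  0.75  0.    2.79]
0 3.141592653589793 [-0.46  0.71 -0.11  0.75  0.   -0.35]
0.5 0 [-0.48  0.67 -0.2   0.7   0.    2.28]
0.5 3.141592653589793 [-0.48  0.67 -0.2   0.7   0.   -0.87]
1 0 [-0.51  0.63 -0.27  0.67  0.    1.74]
1 3.141592653589793 [-0.51  0.63 -0.27  0.67  0.   -1.4 ]
1.5 0 [-0.56  0.62 -0.29  0.65  0.    1.19]
1.5 3.141592653589793 [-0.56  0.62 -0.29  0.65  0.   -1.95]
1.9 0 [-0.6   0.63 -0.28  0.66  0.    0.75]
1.9 3.141592653589793 [-0.6   0.63 -0.28  0.66  0.   -2.39]
3.54 [ 470.2 -149.4  240. ] F [ 0.1 -0.4 -0.6] q6 -0.35
[ 634.0201799  -230.47849371]
```

Run:
```python
from h import *
phi=YAW+np.pi
p=knobfinger(0,31)
movep(P3(p,110),Q(phi)); servo_line(P3(p,27),rate=120); st()
for g in range(28,10,-2):
    servo_line(P3(knobfinger(0,g),27),rate=60); s=st()
    if np.hypot(*s['wrist_force'][:2])>1.2: break
for a in np.arange(.2,1.81,.2):
    servo_line(P3(knobfinger(a,17),27),rate=120,rotation=Q(phi+a)); st()
snap('top','top1.png');snap('scene','scene1.png')
servo_line(P3(knobfinger(1.8,30),27),rate=120)
servo_line(P3(knobfinger(1.8,30),90),rate=150); st()
movep([330,-300,220],Q(YAW))
c,K,E=load('top1');d=snap('top','top2.png');e=snap('scene','scene2.png')
a=cv2.resize(d['color'][175:300,300:380],(384,600),interpolation=cv2.INTER_CUBIC)
b=cv2.resize(e['color'][215:305,280:420],(400,257),interpolation=cv2.INTER_CUBIC)
c=cv2.resize(c[175:300,300:400],(400,343),interpolation=cv2.INTER_CUBIC) if 0 else cv2.resize(load('scene1')[0][180:300,280:420],(400,343),interpolation=cv2.INTER_CUBIC)
cv2.imwrite('pics/c2.png',np.hstack([a,np.vstack([b,c])])[:,:,::-1])
```

```text
5.28 [ 635.6 -230.9   28.1] F [ 0.8  1.  -0.7] q6 -0.35
5.53 [ 632.3 -230.4   27.8] F [ 0.6 -0.3 -0.7] q6 -0.35
5.78 [ 630.  -230.    27.1] F [0.3 0.5 0.5] q6 -0.35
6.03 [ 627.9 -229.8   26.9] F [-0.2 -0.4 -0. ] q6 -0.35
6.28 [ 625.9 -229.5   27. ] F [ 0.3 -0.4  0.2] q6 -0.35
6.53 [ 623.9 -229.3   27. ] F [0.5 0.5 0.3] q6 -0.35
6.78 [ 621.9 -229.1   27. ] F [-0.4 -0.1  0. ] q6 -0.35
7.03 [ 620.  -228.9   27. ] F [-0.8  0.3 -0.5] q6 -0.35
7.28 [ 618.  -228.6   27. ] F [-0.3 -1.1 -0.5] q6 -0.35
7.53 [ 616.  -228.5   27. ] F [0.6 0.8 0.2] q6 -0.36
7.88 [ 609.3 -225.5   27. ] F [-0.2 -1.   0.3] q6 -0.55
8.23 [ 597.6 -224.4   27. ] F [-0.   0.3 -0.1] q6 -0.76
8.58 [ 585.9 -225.7   27.1] F [0.7 0.3 0.5] q6 -0.97
8.93 [ 574.4 -229.3   27. ] F [-0.6 -0.7 -0.8] q6 -1.18
9.28 [ 563.8 -235.1   27.1] F [-0.1 -0.6  0.4] q6 -1.4
9.63 [ 554.6 -242.7   27. ] F [-1.   0.6 -0.8] q6 -1.62
9.98 [ 547.1 -252.1   27. ] F [0.2 1.1 0.2] q6 -1.84
10.33 [ 541.5 -262.9   27. ] F [ 0.1  0.6 -0.3] q6 -2.06
10.68 [ 538.3 -274.4   27. ] F [-0.3  1.1  0.6] q6 -2.28
11.61 [ 536.5 -261.9   89.8] F [-0.1 -0.3 -0.8] q6 -2.27
```

View pics/c2.png

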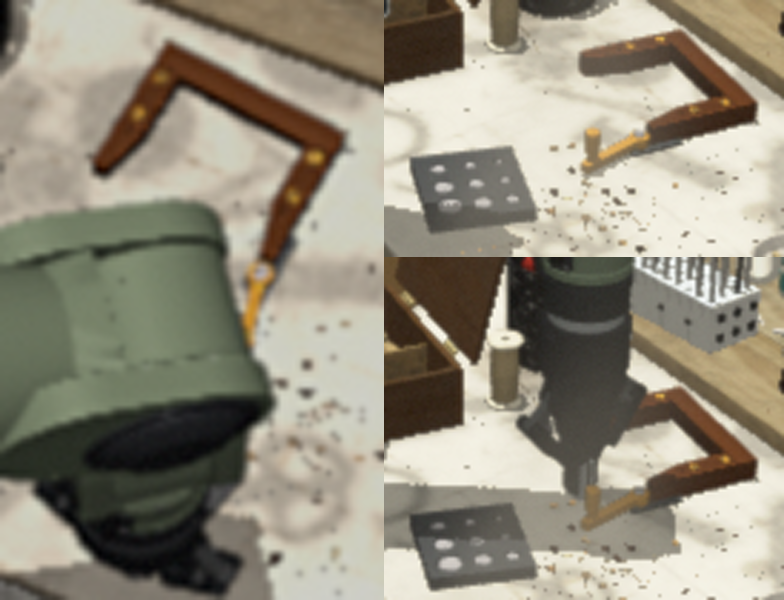

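The keeper is about 1.8 rad open and the mouth is free. The plate hasn't moved and the cream spool is still in place. Next I'll push the plate sideways onto the dock axis while squaring it.

```bash
cat >> h.py <<'E'
def platepose(d,seed,win=32,thr=120):
    c,K,E=d['color'],d['camera_matrix'],np.array(d['extrinsics']); x0,y0=int(seed[0])-win,int(seed[1])-win
    g=cv2.resize(c[y0:y0+2*win,x0:x0+2*win],None,fx=8,fy=8,interpolation=cv2.INTER_CUBIC)
    m=(cv2.cvtColor(g,cv2.COLOR_RGB2GRAY)<thr).astype(np.uint8); m=cv2.morphologyEx(m,cv2.MORPH_CLOSE,np.ones((41,41)))
    m=cv2.morphologyEx(m,cv2.MORPH_OPEN,np.ones((41,41)))
    h=cv2.convexHull(max(cv2.findContours(m,0,2)[0],key=cv2.contourArea))
    w=ray((h[:,0]+.5)/8-.5+[x0,y0],12,K,E)[:,:2].astype(np.float32); r=cv2.minAreaRect(w)
    y=(np.radians(r[2])+np.pi/4)%(np.pi/2)-np.pi/4; return np.round(r[0],1),np.round(r[1],1),round(y,3)
E
python3 - <<'E'
from h import *
pl=np.array([438.,-268.]); yaw=-.318
n=lambda a:np.array([-np.sin(a),np.cos(a)])
command_gripper(44)
c0=pl-(48+11+12)*n(yaw)
movep(P3(c0,60),Q(yaw+np.pi/2)); servo_line(P3(c0,10),rate=100); sleep(.3); b=st()['wrist_force'][2]
z=10
while z>-6:
    z-=1; servo_line(P3(c0,z),rate=30); sleep(.1); s=observe(); f=s['wrist_force'][2]
    if abs(f-b)>3: print('touch',z,f,s['position']); break
z=z+2; print('z',z); servo_line(P3(c0,z),rate=30)
l=69.; tgt=pl+l*n(YAW)
N=6; rate=60
servo_line(P3(pl-(59)*n(yaw),z),rate=60); st()
for i in range(1,N+1):
    t=i/N; a=yaw+(YAW-yaw)*t; p=pl+t*(tgt-pl)-59*n(a)
    servo_line(P3(p,z),rate=rate,rotation=Q(a+np.pi/2)); st()
a=YAW
servo_line(P3(tgt-85*n(a),z),rate=100); servo_line(P3(tgt-85*n(a),70),rate=150)
movep([330,-360,200],Q(YAW+np.pi/2)); st()
d=snap('top','top3.png'); e=snap('scene','scene3.png')
K=np.array(d['camera_matrix']);E=np.array(d['extrinsics'])
print(proj(P3(tgt,12),K,E)); print(platepose(d,proj(P3(tgt,12),K,E)[0]))
A=cv2.resize(d['color'][175:300,300:380],(384,600),interpolation=cv2.INTER_CUBIC)
B=cv2.resize(e['color'][215:305,280:420],(400,257),interpolation=cv2.INTER_CUBIC)
cv2.imwrite('pics/c3.png',np.hstack([A,np.vstack([B,np.zeros((343,400,3),np.uint8)])])[:,:,::-1])
E
```

```text
18.14 [ 416.1 -335.8   10.5] F [ 0.3 -0.   0.2] q6 1.07
touch -3 9.50417531846898 [ 415.87041907 -335.54269728   -2.04142874]
z -1
23.29 [ 419.6 -323.2   -1.2] F [ 0.4 -0.3 -0.2] q6 1.09
23.63 [ 422.9 -312.7   -1. ] F [-0.1  0.4 -0.7] q6 1.08
23.98 [ 426.1 -301.8   -1. ] F [ 0.  -0.5 -0.5] q6 1.06
24.32 [ 429.3 -290.8   -1. ] F [ 0.1 -0.2  0.4] q6 1.05
24.66 [ 432.5 -279.7   -1.1] F [ 0.8 -0.2 -0.5] q6 1.03
25.0 [ 435.8 -268.6   -1.1] F [ 1.  -0.2 -0.4] q6 1.02
25.34 [ 439.1 -257.5   -1. ] F [-0.  -0.4  0.4] q6 1.01
27.14 [ 329.9 -359.1  198.6] F [ 0.9 -0.9  0.3] q6 0.7
[[312.44408215 263.12044166]]
(array([ 448. , -194.4]), array([214.4, 209.5]), np.float64(0.403))
```

View pics/c3.png

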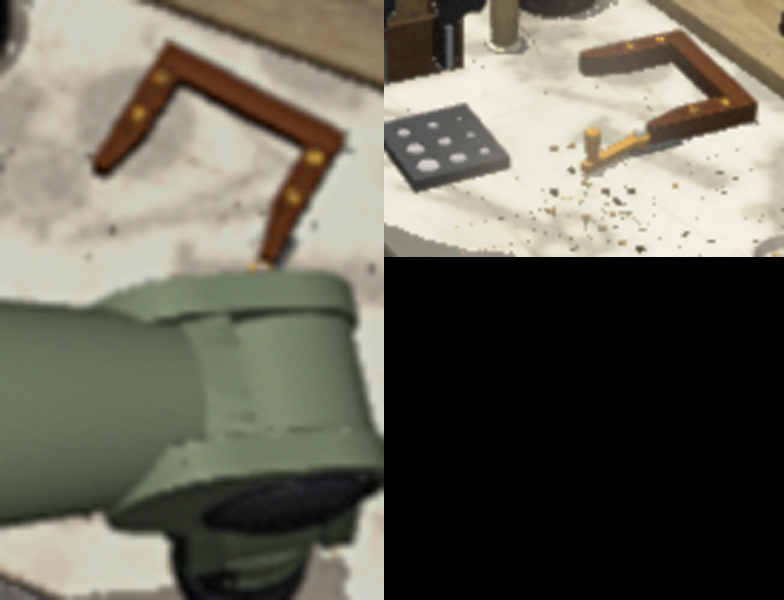

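The top view is blocked by the arm. The scene view shows the plate squared, with corners near crop (465,105), (510,157) and (418,188). I'll move the arm aside and measure.

Run:
```python
from h import *
movep([330,230,250],Q(YAW)); st()
d=snap('top','top4.png'); e=snap('scene','scene4.png')
tgt=D(-212.6,0);print(tgt)
K=np.array(d['camera_matrix']);E=np.array(d['extrinsics']); K2=np.array(e['camera_matrix']);E2=np.array(e['extrinsics'])
print(platepose(d,proj(P3(tgt,12),K,E)[0],24)); print(platepose(e,proj(P3(tgt,12),K2,E2)[0],28))
A=cv2.resize(d['color'][175:300,290:370],(384,600),interpolation=cv2.INTER_CUBIC)
B=cv2.resize(e['color'][215:305,260:400],(400,257),interpolation=cv2.INTER_CUBIC)
cv2.imwrite('pics/c4.png',np.hstack([A,np.vstack([B,np.zeros((343,400,3),np.uint8)])])[:,:,::-1])
```

```text
30.02 [330.2 229.8 249.9] F [-0.3 -0.3 -0.2] q6 -2.6
[ 445.73203391 -199.23855007]
(array([ 442.5, -198.2]), array([98.1, 92.1]), np.float64(-0.091))
(array([ 438.8, -209.5]), array([110.2,  94.3]), np.float64(-0.121))
```

View pics/c4.png

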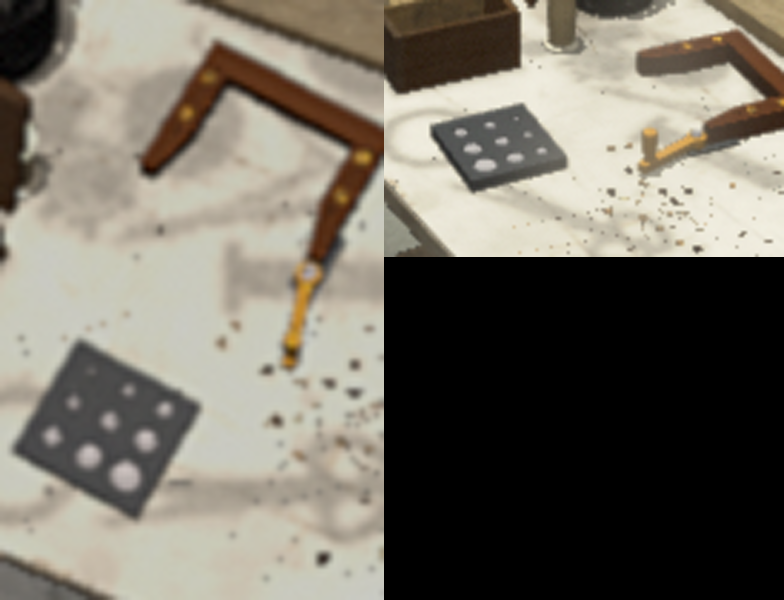

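The plate is square to the dock (yaw about −0.1) and within about 2 mm of its axis, so I'll push it in.

Run:
```python
from h import *
F=lambda x,z:P3(D(x,0),z)
u=np.array([np.cos(YAW),np.sin(YAW)])
movep(F(-290,70),Q(YAW+np.pi)); servo_line(F(-290,-1),rate=120); st()
servo_line(F(-269,-1),rate=80); servo_line(F(-110,-1),rate=90); st(); servo_line(F(-64,-1),rate=70); b=st()
for x in np.arange(-62,-48,1):
    servo_line(F(x,-1),rate=40); s=observe(); f=s['wrist_force'][:2]@u; print(x,round(f,1),((s['position'][:2]-O)@u).round(1))
    if f<-12: break
snap('scene','scene5.png')
servo_line(F(-75,-1),rate=80); servo_line(F(-75,70),rate=150)
command_gripper(0); st()
movep([420,-150,260],Q(YAW+np.pi)); d=snap('top','top6.png'); e=snap('scene','scene6.png'); st()
A=cv2.resize(d['color'][175:265,310:390],(400,450),interpolation=cv2.INTER_CUBIC)
B=cv2.resize(e['color'][215:305,280:420],(400,257),interpolation=cv2.INTER_CUBIC)
cv2.imwrite('pics/c6.png',np.hstack([A,np.vstack([B,np.zeros((193,400,3),np.uint8)])])[:,:,::-1])
```

```text
32.66 [ 369.1 -190.4   -1. ] F [ 0.9  0.  -0.1] q6 -0.54
34.99 [ 544.9 -210.    -1.6] F [-5.7  0.6  3.4] q6 -0.38
35.8 [ 593.3 -215.7   -1.2] F [-2.   0.  -0.1] q6 -0.35
-62 -5.0 -63.1
-61 -5.5 -61.9
-60 -4.7 -60.6
-59 -5.6 -59.3
-58 -4.2 -58.1
-57 -4.8 -57.4
-56 -8.5 -57.4
-55 -10.9 -57.4
-54 -12.5 -57.4
39.62 [ 582.3 -214.6   69.7] F [-0.1 -0.7 -0.1] q6 -0.36
40.73 [ 420.4 -150.2  258.9] F [-0.7 -0.  -1.2] q6 -0.4
```

View pics/c6.png

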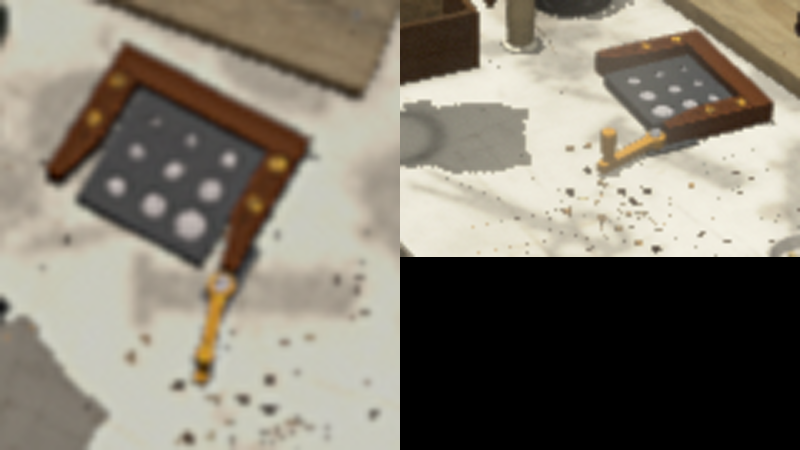

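The plate reached a hard stop: the fingers stuck at −57.4 mm while the force rose past 12 N. The picture shows it flush and square in the dock. Next I'll shut the keeper.

Run:
```python
import h
from h import *
u=np.array([np.cos(YAW),np.sin(YAW)]); h.O=O-1.4*u
ph=YAW+np.pi; a0=1.85
movep(P3(knobfinger(a0,-36),90),Q(ph+a0)); servo_line(P3(knobfinger(a0,-36),27),rate=120); st()
servo_line(P3(knobfinger(a0,-19),27),rate=80)
for a in np.arange(1.65,-.01,-.206):
    servo_line(P3(knobfinger(a,-17),27),rate=110,rotation=Q(ph+a)); 
st(); servo_line(P3(knobfinger(0,-17),27),rate=60,rotation=Q(ph))
for g in np.arange(-17,-8,1):
    servo_line(P3(knobfinger(0,g),27),rate=30); s=observe(); f=s['wrist_force'][:2]@u; print(g,round(f,1),s['position'][:2].round(1))
    if f<-7: break
servo_line(P3(knobfinger(0,-45),27),rate=100); servo_line(P3(knobfinger(0,-45),110),rate=150)
movep([400,-120,260],Q(ph)); d=snap('top','top7.png'); e=snap('scene','scene7.png'); st()
A=cv2.resize(d['color'][175:265,310:390],(400,450),interpolation=cv2.INTER_CUBIC)
B=cv2.resize(e['color'][215:305,280:420],(400,257),interpolation=cv2.INTER_CUBIC)
cv2.imwrite('pics/c7.png',np.hstack([A,np.vstack([B,np.zeros((193,400,3),np.uint8)])])[:,:,::-1])
```

```text
43.15 [ 545.5 -329.9   27.5] F [0.3 0.6 0.6] q6 -2.4
46.73 [ 585.4 -225.2   26.8] F [-0.4 -0.2 -0.2] q6 -0.38
-17 -2.4 [ 585.4 -225.1]
-16 -4.1 [ 585.6 -225.1]
-15 -7.9 [ 585.7 -225.1]
49.92 [ 400.5 -120.4  258.9] F [ 0.1 -0.4  0.9] q6 -0.36
```

View pics/c7.png

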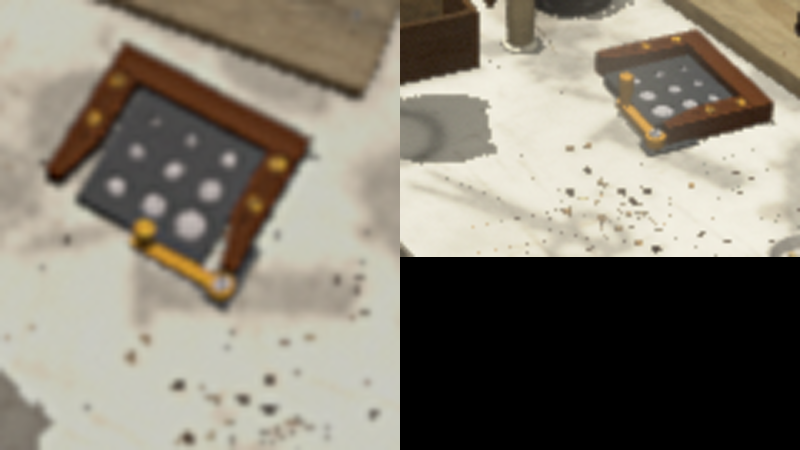

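The keeper lies shut against a hard stop, parallel to the plate's near edge, and the plate is still home. The arm is clear, so I'm handing in.

```bash
python3 -c "
from h import *
close_job()"
```

```text
the job is handed in; nothing more can be done
```

The plate is in the dock against the back stop, and the keeper is shut behind it. I handed the job in just after 50 s on the robot's clock, against the 72 s limit. `close_job()` gives no verdict.

**What I did:**
1. I swung the keeper open to about 1.8 rad by its knob.
2. I pushed the plate sideways onto the dock's axis with two fingers, squaring it to the dock on the way.
3. I pushed it straight in until it stopped.
4. I pushed the keeper shut.

**Last checks:**
- **Plate:** the fingers stopped at −57.4 mm in the dock's frame while the force rose past 12 N. I had predicted −56 mm, and the 1.4 mm difference is within my estimate of the dock's position. The last picture shows the plate flush and square.
- **Keeper:** it met its own stop at about 8 N and lies parallel to the plate's near edge in the last picture.
- **Robot:** it was clear of everything at the end.

**Disagreed or not measured:**
- The two cameras differed by about 3–10 mm in y on the dock, so I weighted the top view more.
- The first top picture after the sideways push was blocked by the arm, so I moved it aside and took another.
- I did not measure the bystanders again. The cream spool looked unmoved in the pictures, and no push went near any of the others.

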